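Consolidate two half-full jar trays and stack the emptied one

ROBOT

A 7-joint arm with a two-finger parallel gripper is mounted at the origin on the work surface. World frame = base frame: x ahead of the robot, y to its left, z up, the work surface at z = 0. Lengths are in m, angles in degrees, forces in N, time in s.
With the tool pointing down it reaches from about 0.425 to 0.875 m from the base axis. Payload 4.7 kg.
Tool frame: the origin (TCP) lies on the mounting face of the last link; the fingertips stand 182 mm ahead of it and the grasp point (between the pads) lies env.grip_depth ahead of it (env.grip_depth is the distance from the TCP to the grasp point, in m); x points along the fingers, y is the direction in which the jaws open and shut, and the axes are right-handed (so a half turn about x gives the same grasp; the last joint's range is limited). The gripper opens to 87 mm and grips with 3 to 60 N. Pads are 19 mm wide; open, the fingers measure 117 mm over their backs; the gripper's body (75 mm by 190 mm) begins 51 mm behind the grasp point.
Start: joints at [-63.192, 18.392, -4.016, 83.108, 1.295, 78.541, -3.26], TCP at [0.285, 0.584, 0.405] pointing down, gripper open.
Joint ranges: [-163.93, 163.93], [-17.29, 119.83], [-79.2, 71.16], [3.27, 140.29], [-89.18, 269.18], [5.43, 117.66], [-154.24, 154.24]. Speed limits (degrees/s): [147.25, 147.25, 180, 180, 180, 180, 180].

INTERFACE

Orientations are given as [roll, pitch, yaw] about the fixed x, y, z axes, in that order (R = Rz(yaw) Ry(pitch) Rx(roll)).
In Python, from cell import sensors, viewer, env gives the robot as it stands.
- The arm moves only by the tool carry_out, never from a script. Its argument "moves" is a list of rows, each a list of 4 numbers: the shift along the world's x, y, z in cm, then the turn about the world's z in rad. In form: [[tx, ty, tz, spin], ...]. A call has 1 to 12 rows; each row shifts and turns the pose as measured when the row begins; what a row does not reach is not made up. A row lasts 1/10 s, in which the tool goes at most 50 mm and 8.59 degrees, less where a joint would pass 70% of its speed; a pose out of reach is approached as far as the arm can. A call with a gripper value outside its range is refused whole. "hand" is the finger opening in cm, from 0 to 8.7, set as the call begins (left out, the last holds). The fingers move at their own pace and stop on an object; "force" is the grip in N (left out, the last holds). Time passes only in rows, so rows that do not move let the fingers close. It gives the time, the measured TCP pose, the force and the opening at its end, in the units of the state.
- sensors.get_obs(): the state, without advancing time (a new reading comes with each control period).
- viewer.read_camera(name): name is "side" or "top"; returns the picture (400x640x3 uint8, red, green, blue); there is no depth.
- viewer.camera_model(name): a dict with "K" (3x3 intrinsics, pixels), "extrinsics" (4x4, takes a point from world to camera coordinates). Camera axes: x right, y down, z forward; pixel columns grow to the right and rows downward; lengths in m; the calibration is good to about 2 mm. A picture is of the moment at which its call begins. camera_model takes no time and is no camera call.
- env.sign_off(): hands the job in, once; it reports no verdict.
The state is a dict: "time_s": time; "qpos": joint angles; "joint_velocities": joint speeds; "effort": joint torques, N m; "tool_pos": TCP position; "tool_rot": TCP orientation; "force": force on the tool from outside, world axes, zero at the start; "wrist_torque": the same for the moment, N m; "grip_width": finger opening in m.
Only numpy, scipy, OpenCV 4.12 (cv2) and the standard library are available. Lean on these libraries where they do the work, as an engineer would, in place of code of your own. Each camera call takes 0.05 s, during which the arm holds its last target. There are 200 camera calls.

TASK

Move the two jars from the yellow tray into the free places of the white tray, so that the white tray is full with all four jars upright, one in each place. Then put the emptied yellow tray squarely on top of the stack of red empties, nested in its rim. The jars are glass: keep them upright, set them down rather than dropping them, and leave the other things on the table where they are.

Things in the scene. Friction and masses are not known exactly. Their poses are not given: they have to be found in the camera images.
- white_tray: White tray, half full, on the table. 162 mm along its x, 152 mm along y, 42 mm high to the rim, walls 6 mm. Origin under the centre of its underside, z up; inner floor at z = 9 mm. Four places, one jar each, centred at x = +-40, y = +-35 mm, each about 70 x 67 mm, parted by the wall at x = 0 and 24 mm long ribs (5 mm thick, top z = 35) at y = 0 reaching in from the end walls.
- yellow_tray: Yellow tray, half full, on the table; shape, axes, origin as the white tray. In all trays a wooden lifting wall 10 mm thick runs along y across the middle (x = 0), top at z = 36 mm, the floor beside it clear for 40 mm or more: pinch it at its middle, closing along x, from above, to carry an empty tray (0.2 to 0.4 kg, balanced there).
- stack_upper: Upper of the two stacked empty red trays; shape, axes, origin as the white tray. Under every tray a 5 mm high plinth, 138 x 128 mm, fits with 6 mm play each side inside the rim of the tray below, long sides matching, either way round; nested origins are 37 mm apart in height.
- stack_lower: Lower red tray of the stack, standing on the table; shape, axes and origin as the white tray, 0.2 to 0.4 kg.
- jar_a: Closed amber glass jar with paper label and green lid (lids and jars are all alike), a straight cylinder 48 mm in diameter, 95 mm high, 0.15 to 0.31 kg; origin under the centre of its base, z up. Starts in one of the places of the white tray, within 5 mm of its middle.
- jar_b: Closed amber glass jar with paper label and green lid (lids and jars are all alike), a straight cylinder 48 mm in diameter, 95 mm high, 0.15 to 0.31 kg; origin under the centre of its base, z up. Starts in one of the places of the white tray, within 5 mm of its middle.
- jar_c: Closed amber glass jar with paper label and green lid (lids and jars are all alike), a straight cylinder 48 mm in diameter, 95 mm high, 0.15 to 0.31 kg; origin under the centre of its base, z up. Starts in one of the places of the yellow tray, within 5 mm of its middle.
- jar_d: Closed amber glass jar with paper label and green lid (lids and jars are all alike), a straight cylinder 48 mm in diameter, 95 mm high, 0.15 to 0.31 kg; origin under the centre of its base, z up. Starts in one of the places of the yellow tray, within 5 mm of its middle.
- scissors: Blue-handled scissors, bystander, about 210 mm long, 12 mm high; origin under the pivot.
- tape_roll: Orange roll of tape lying flat, bystander, 84 mm across, 24 mm high; origin under its centre.
- mug: Blue mug, bystander, 76 mm across, 85 mm high; origin under its centre.
- scraper: Scraper with wooden handle lying flat, bystander, about 165 mm long, 18 mm high; origin under it where handle meets blade.
Not all that is in view belongs to the job. Leave any blue or purple look-alike of the jar_a alone.

How it is judged (in metres and radians):
On the way:
1. all four jars stand in the white tray, with the yellow tray not yet on the stack (x of jar_a in the frame of white_tray between -0.07 and 0.07 m and y of jar_a in the frame of white_tray between -0.067 and 0.067 m and z of jar_a in the frame of white_tray between 0.004 and 0.014 m and angle between each of jar_a, jar_b, jar_c, jar_d's own z axis and vertical below 0.12 rad and linear speed of each of jar_a, jar_b, jar_c, jar_d below 0.02 m/s and x of jar_b in the frame of white_tray between -0.07 and 0.07 m and y of jar_b in the frame of white_tray between -0.067 and 0.067 m and z of jar_b in the frame of white_tray between 0.004 and 0.014 m and x of jar_c in the frame of white_tray between -0.07 and 0.07 m and y of jar_c in the frame of white_tray between -0.067 and 0.067 m and z of jar_c in the frame of white_tray between 0.004 and 0.014 m and x of jar_d in the frame of white_tray between -0.07 and 0.07 m and y of jar_d in the frame of white_tray between -0.067 and 0.067 m and z of jar_d in the frame of white_tray between 0.004 and 0.014 m and horizontal distance between yellow_tray and stack_upper above 0.05 m), for 0.2 s.
At the end, for the whole second after the job is handed in: Four jars upright in the white tray, one per place, tray flat on the table; empty yellow tray level and nested on the upper red tray (within 10 mm in x and y, 32 to 41 mm higher, 0.15 rad), red trays still nested and flat on the table, all at rest (x of jar_a in the frame of white_tray between -0.07 and 0.07 m and y of jar_a in the frame of white_tray between -0.067 and 0.067 m and z of jar_a in the frame of white_tray between 0.004 and 0.014 m and angle between each of jar_a, jar_b, jar_c, jar_d's own z axis and vertical below 0.12 rad and linear speed of each of jar_a, jar_b, jar_c, jar_d, yellow_tray below 0.02 m/s and x of jar_b in the frame of white_tray between -0.07 and 0.07 m and y of jar_b in the frame of white_tray between -0.067 and 0.067 m and z of jar_b in the frame of white_tray between 0.004 and 0.014 m and x of jar_c in the frame of white_tray between -0.07 and 0.07 m and y of jar_c in the frame of white_tray between -0.067 and 0.067 m and z of jar_c in the frame of white_tray between 0.004 and 0.014 m and x of jar_d in the frame of white_tray between -0.07 and 0.07 m and y of jar_d in the frame of white_tray between -0.067 and 0.067 m and z of jar_d in the frame of white_tray between 0.004 and 0.014 m and x of yellow_tray in the frame of stack_upper between -0.01 and 0.01 m and y of yellow_tray in the frame of stack_upper between -0.01 and 0.01 m and z of yellow_tray in the frame of stack_upper between 0.032 and 0.041 m and angle between the x axis of yellow_tray and the x axis of stack_upper, either way round below 0.15 rad and angle between each of yellow_tray, stack_upper, white_tray, stack_lower's own z axis and vertical below 0.05 rad and x of stack_upper in the frame of stack_lower between -0.01 and 0.01 m and y of stack_upper in the frame of stack_lower between -0.01 and 0.01 m and z of stack_upper in the frame of stack_lower between 0.032 and 0.041 m and angle between the x axis of stack_upper and the x axis of stack_lower, either way round below 0.15 rad and height (world z) of each of stack_lower, white_tray below 0.006 m); the robot touches nothing.
It fails at once if a bystander (scissors, tape roll, mug, scraper) is pushed more than 40 mm from its place (distance of any of scissors, tape_roll, mug, scraper from where it was at the start of the episode above 0.04 m).
It fails at once if a jar is tipped over (leaning more than about 35 degrees) (angle between any of jar_a, jar_b, jar_c, jar_d's own z axis and vertical above 0.6 rad).
It fails at once if a jar falls freely, touching nothing, faster than 0.6 m/s (a drop of about 20 mm) ((linear speed of jar_a above 0.6 m/s and contact force between jar_a and anything else below 0.02 N) or (linear speed of jar_b above 0.6 m/s and contact force between jar_b and anything else below 0.02 N) or (linear speed of jar_c above 0.6 m/s and contact force between jar_c and anything else below 0.02 N) or (linear speed of jar_d above 0.6 m/s and contact force between jar_d and anything else below 0.02 N)).
It also fails if it takes over 70 s, if anything falls off the work surface, if the arm or the gripper's body presses on something with over 40 N, if the wrist force passes 120 N, or if a joint passes its speed limit or range.

## Working session

There is one attempt and no reset: what is moved stays moved. The work goes in short steps, Python scripts to look and compute and a tool call to move; the robot and the scene stay as the last step left them, time stands still between calls to the robot, and variables do not carry over. Pictures are saved under pics/ and viewed, about 8 in all and at most 12, crops included, and the job is handed in when it is done.

Besides the shell and the picture viewer there is one more tool, called after "Call:" by a JSON object that holds its "name" and its "arguments". carry_out: Moves the arm, as the interface text tells. Its arguments: {"type":"object","properties":{"moves":{"type":"array"},"hand":{"type":"number"},"force":{"type":"number"}},"required":["moves"]}

```bash
mkdir -p pics
python3 - <<'E'
from cell import sensors, viewer, env
import cv2
for n in("top","side"):
    cv2.imwrite(f"pics/{n}0.png",viewer.read_camera(n)[:,:,::-1])
    m=viewer.camera_model(n);print(n,m["K"],m["extrinsics"])
print(env.grip_depth);print(sensors.get_obs())
E
```

```text
top [[450.6839111    0.         311.4598841 ]
 [  0.         450.6839111  195.83033043]
 [  0.           0.           1.        ]] [[ 0.02411905 -0.99959622 -0.01502238  0.04023201]
 [-0.98775426 -0.02151101 -0.15452766  0.54359325]
 [ 0.15414212  0.01856548 -0.98787425  1.34748647]
 [ 0.          0.          0.          1.        ]]
side [[423.81288895   0.         316.26969602]
 [  0.         423.81288895 194.62410353]
 [  0.           0.           1.        ]] [[ 0.9433728  -0.33155408  0.01093835 -0.49221638]
 [-0.15458374 -0.46853427 -0.86981579  0.17063421]
 [ 0.29351596  0.81886967 -0.49325536  1.12962496]
 [ 0.          0.          0.          1.        ]]
0.1635
{'time_s': 0.1, 'qpos': array([-63.19206885,  18.43540539,  -4.01607965,  83.16785961,
         1.29655005,  78.54024809,  -3.26158192]), 'joint_velocities': array([ 0.01949363, -0.10559951, -0.00895842, -0.17777319,  0.04190598,
       -0.00799114, -0.04032172]), 'effort': array([-3.92668971e-04, -4.92568231e+01, -4.05879216e-01, -3.13404679e+01,
       -6.41278666e-02,  3.94790818e-02,  5.83521114e-05]), 'tool_pos': array([0.2848919 , 0.58404133, 0.40376443]), 'tool_rot': array([ -86.0609962 ,   89.90157435, -112.06008638]), 'force': array([ 0.00247573, -0.58064369, -0.19307584]), 'wrist_torque': array([-0.00332859, -0.0108393 ,  0.00464198]), 'grip_width': 0.08701655497999072}
```

View pics/top0.png

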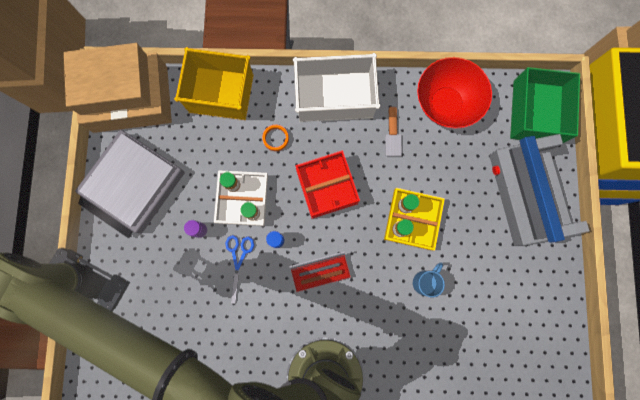

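View pics/side0.png

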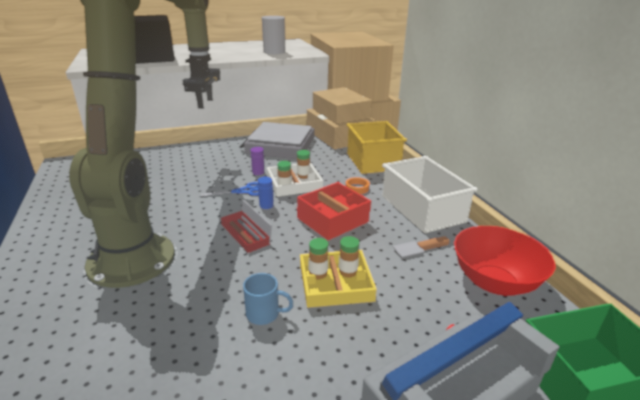

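The top view shows the white tray near (241,198) with jars at upper left and lower right, the red stack at (327,184), and the yellow tray at (415,218) with both jars on its left side. I'll enlarge it for the corners.

Run:
```python
import cv2
i=cv2.imread("pics/top0.png")
a=cv2.resize(i[140:255,205:275],None,fx=5,fy=5,interpolation=cv2.INTER_CUBIC)
b=cv2.resize(i[140:255,380:450],None,fx=5,fy=5,interpolation=cv2.INTER_CUBIC)
import numpy as np
cv2.imwrite("pics/c1.png",np.hstack([a,b]))
c=cv2.resize(i[140:230,285:370],None,fx=6,fy=6,interpolation=cv2.INTER_CUBIC)
cv2.imwrite("pics/c2.png",c)
```

```text
(no output)
```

View pics/c1.png

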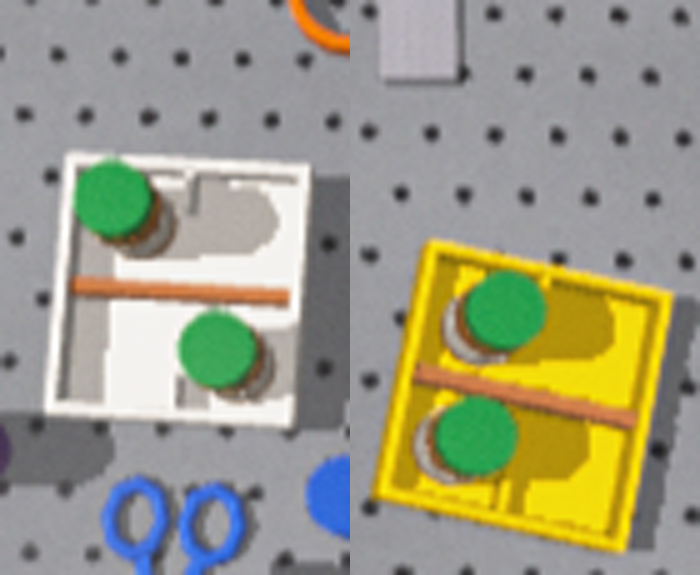

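View pics/c2.png

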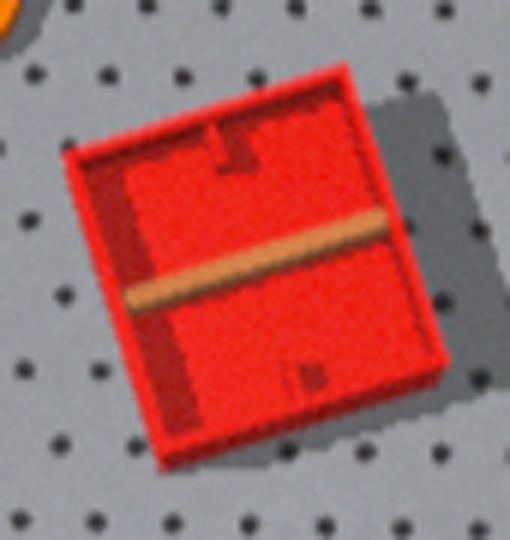

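Both crops are clear enough to read. The white rim corners are at about (68,155), (311,164), (295,425) and (46,412). The yellow and red corners and the lid centres read just as well, so I'll fit the poses now.

```bash
cat > h.py <<'E'
from cell import sensors, viewer, env
import numpy as np, cv2
from scipy.optimize import least_squares
from scipy.spatial.transform import Rotation as R
def proj(P,n="top"):
    m=viewer.camera_model(n);E=m["extrinsics"]
    q=(np.atleast_2d(P)@E[:3,:3].T+E[:3,3])@m["K"].T
    return q[:,:2]/q[:,2:]
def back(uv,z,n="top"):
    m=viewer.camera_model(n);E=m["extrinsics"]
    c=-E[:3,:3].T@E[:3,3];d=E[:3,:3].T@np.linalg.inv(m["K"])@[*uv,1]
    return c+d*(z-c[2])/d[2]
def tray(px,z,yaw0=0):
    L=np.array([[81,76],[81,-76],[-81,-76],[-81,76]])/1e3  # TL TR BR BL
    px=np.array(px,float);c0=np.mean([back(p,z) for p in px],0)
    def f(p):
        c,s=np.cos(p[2]),np.sin(p[2])
        W=L@np.array([[c,s],[-s,c]])+p[:2]
        return (proj(np.c_[W,np.full(4,z)])-px).ravel()
    r=least_squares(f,[*c0[:2],yaw0]);return r.x,r.fun.reshape(-1,2)
def place(t,x,y):
    c,s=np.cos(t[2]),np.sin(t[2]);return t[:2]+[c*x-s*y,s*x+c*y]
def tool():
    o=sensors.get_obs();M=R.from_euler("xyz",o["tool_rot"],degrees=True).as_matrix()
    return o["tool_pos"],M,np.degrees(np.arctan2(M[1,1],M[0,1])),o
E
python3 - <<'E'
from h import *
np.set_printoptions(precision=4,suppress=True)
o=lambda a,k,off:np.array(a)/k+np.array(off)-0.4
w,r=tray(o([(68,155),(311,164),(295,425),(46,412)],5,(205,140)),.042);print("white",w,np.degrees(w[2]),r.round(1).tolist())
y,r=tray(o([(80,240),(325,293),(274,550),(26,497)],5,(380,140)),.042);print("yel",y,np.degrees(y[2]),r.round(1).tolist())
s,r=tray(o([(65,155),(347,65),(447,362),(163,445)],6,(285,140)),.079);print("red",s,np.degrees(s[2]),r.round(1).tolist())
for n,p,f in(("wUL",(114,200),(205,140)),("wLR",(218,350),(205,140)),("yU",(157,311),(380,140)),("yL",(126,437),(380,140))):
    print(n,back(o(p,5,f),.104))
for n,t,x in(("w",w,1),("y",y,1)):
    for a in(1,-1):
        for b in(1,-1): print(n,a,b,place(t,.04*a,.035*b))
p,M,yaw,_=tool();print(p,M,yaw)
E
```

```text
white [ 0.5337  0.2717 -0.0237] -1.3592199776152343 [[0.0, -0.1], [-0.1, 0.2], [-0.2, -0.2], [0.2, 0.1]]
yel [ 0.4799 -0.2643 -0.2017] -11.558843671684071 [[-0.1, -0.2], [-0.3, 0.0], [0.2, 0.4], [0.2, -0.3]]
red [0.5797 0.0057 0.3313] 18.982320171643988 [[-0.3, -0.8], [0.3, -0.7], [0.5, -0.1], [-0.5, 1.4]]
wUL [0.5763 0.3025 0.104 ]
wLR [0.4879 0.2364 0.104 ]
yU [ 0.5216 -0.2405  0.104 ]
yL [ 0.4472 -0.2219  0.104 ]
w 1 1 [0.5745 0.3057]
w 1 -1 [0.5728 0.2357]
w -1 1 [0.4945 0.3076]
w -1 -1 [0.4928 0.2376]
y 1 1 [ 0.5261 -0.238 ]
y 1 -1 [ 0.5121 -0.3066]
y -1 1 [ 0.4477 -0.222 ]
y -1 -1 [ 0.4337 -0.2906]
[0.2849 0.584  0.4038] [[-0.0006  0.4384  0.8988]
 [-0.0016  0.8988 -0.4384]
 [-1.     -0.0017  0.0001]] 64.00090402199683
```

Call:
{"name": "carry_out", "arguments": {"moves": [[1.3,-4.5,0,-0.14],[1.3,-4.5,0,-0.14],[1.3,-4.5,0,-0.14],[1.3,-4.5,0,-0.14],[1.3,-4.5,0,-0.14],[1.3,-4.5,0,-0.14],[1.3,-4.5,0,-0.14],[1.3,-4.5,0,-0.14],[1.3,-4.5,0,-0.14],[1.3,-4.5,0,-0.14],[1.3,-4.5,0,-0.14],[1.3,-4.5,0,-0.14]], "hand": 8.7, "force": 25}}

```text
time_s: 1.3
tool_pos: [0.4365, 0.0277, 0.3963]
tool_rot: [-112.2, 89.4, 122.4]
force: [0.2, 1.0, -0.1]
grip_width: 0.0873
```

```bash
python3 -c "
from h import *
p,M,y,o=tool();print(p,y,M[:,0],o['qpos'])"
```

```text
[0.43653359 0.02770035 0.39634016] -35.329389894618906 [-0.00547191  0.00860692 -0.99994799] [-33.73631802  -9.08899713  24.43527646 112.75384059   3.30974786
  75.78318479 -45.73048759]
```

Call:
{"name": "carry_out", "arguments": {"moves": [[1.2,-3.8,-1.2,-0.08],[1.2,-3.8,-1.2,-0.08],[1.2,-3.8,-1.2,-0.08],[1.2,-3.8,-1.2,-0.08],[1.2,-3.8,-1.2,-0.08],[1.2,-3.8,-1.2,-0.08],[1.0,-3.0,-1.0,-0.04],[0,0,0,0],[0,0,0,0]]}}

```text
time_s: 2.2
tool_pos: [0.5177, -0.2485, 0.31]
tool_rot: [-117.6, 89.6, 85.3]
force: [-0.3, 0.2, -0.1]
grip_width: 0.087
```

```bash
python3 -c "
from h import *
p,M,y,o=tool();print(p,y,M[:,0],o['qpos'],o['force']);g=p+M[:,0]*env.grip_depth;print('grasp',g,'to U',(np.array([.5216,-.2405])-g[:2])*100)
cv2.imwrite('pics/t1.png',cv2.resize(viewer.read_camera('side')[220:320,270:400,::-1],None,fx=4,fy=4))"
```

```text
[ 0.51768474 -0.2484579   0.31003876] -67.16521095132474 [ 5.14081888e-04  6.21272692e-03 -9.99980569e-01] [-13.84119993  15.85205031  43.1077746  102.28010398 -12.09157057
  66.62454312 -34.12006253] [-0.33270989  0.17833165 -0.07127398]
grasp [ 0.51776879 -0.24744212  0.14654194] to U [0.3831206  0.69421192]
```

Call:
{"name": "carry_out", "arguments": {"moves": [[0.4,0.7,0,0],[0,0,-1.5,0],[0,0,-1.5,0],[0,0,-1.5,0],[0,0,-1.5,0],[0,0,-0.9,0],[0,0,0,0]]}}

```text
time_s: 2.95
tool_pos: [0.5216, -0.2346, 0.2347]
tool_rot: [-117.6, 89.4, 85.8]
force: [0.0, -0.8, 0.3]
grip_width: 0.0869
```

```bash
python3 -c "
from h import *
p,M,y,o=tool();print(p,y,M[:,0],o['force']);g=p+M[:,0]*env.grip_depth;print('grasp',g,'to U',(np.array([.5216,-.2405])-g[:2])*100)
cv2.imwrite('pics/t1.png',cv2.resize(viewer.read_camera('side')[180:320,250:420,::-1],None,fx=4,fy=4))"
```

```text
[ 0.52161223 -0.2345735   0.23474547] -66.61186200883633 [ 8.19555419e-04  1.12257380e-02 -9.99936654e-01] [ 0.04101785 -0.75219368  0.25675148]
grasp [ 0.52174623 -0.2327381   0.07125582] to U [-0.01462312 -0.7761904 ]
```

View pics/t1.png

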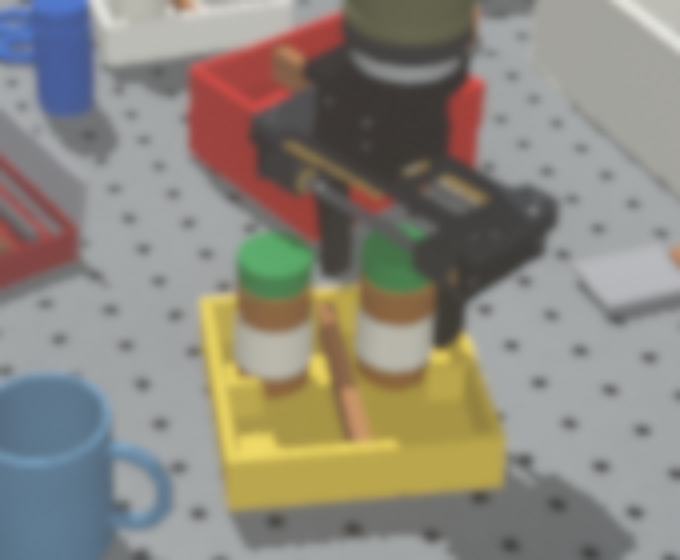

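The jar stands between the fingers, but the grasp sits 8 mm off in y. I'll correct that, then close and lift.

Call:
{"name": "carry_out", "arguments": {"moves": [[0,-0.8,0.4,0],[0,0,0,0]]}}

```text
time_s: 3.2
tool_pos: [0.5221, -0.2441, 0.2404]
tool_rot: [-128.6, 89.4, 74.8]
force: [-1.0, -0.4, 0.2]
grip_width: 0.0871
```

Call:
{"name": "carry_out", "arguments": {"moves": [[0,0,0,0],[0,0,0,0],[0,0,0,0],[0,0,0,0],[0,0,0,0]], "hand": 3.5, "force": 25}}

```text
time_s: 3.7
tool_pos: [0.5227, -0.245, 0.2424]
tool_rot: [-148.1, 89.3, 55.3]
force: [-0.3, 0.6, -0.1]
grip_width: 0.0551
```

Call:
{"name": "carry_out", "arguments": {"moves": [[0,0,1,0],[0,0,2,0],[0,0,3,0],[0,0,3,0],[0,0,3,0],[0,0,2,0],[0,0,0,0]]}}

```text
time_s: 4.4
tool_pos: [0.5202, -0.244, 0.3882]
tool_rot: [-121.0, 89.4, 82.3]
force: [0.0, 0.1, -1.6]
grip_width: 0.0472
```

```bash
python3 -c "
from h import *
p,M,y,o=tool();print(p,y,M[:,0],o['qpos'],o['force']);g=p+M[:,0]*env.grip_depth;print('grasp',g,'to w+-',(np.array([.5728,.2357])-g[:2])*100)"
```

```text
[ 0.52023143 -0.24401772  0.38822973] -66.72849867331828 [ 0.00144173  0.01068591 -0.99994186] [-15.69497665  11.74639208  44.02019512  96.82631457  -9.02055125
  75.06223907 -36.63574908] [ 0.03255201  0.14854913 -1.59713245]
grasp [ 0.52046716 -0.24227057  0.22473924] to w+- [ 5.23328435 47.79705726]
```

The force reads −1.6 N, so the jar is lifted. The fingers were still closing as the lift began, so I'll check how high on the jar they grip.

```bash
python3 -c "
from h import *
p,M,y,o=tool();g=p+M[:,0]*env.grip_depth
print('proj grasp',proj(g,'side'),'tip',proj(p+M[:,0]*.182,'side'),'jar base if grip .0755..',[proj(g-[0,0,h],'side').round(1).tolist() for h in (.05,.067,.08)], 'crop origin 250,100 x4')
cv2.imwrite('pics/t2.png',cv2.resize(viewer.read_camera('side')[100:240,250:420,::-1],None,fx=4,fy=4))"
```

```text
proj grasp [[351.79061788 198.19908326]] tip [[351.34986122 205.0648232 ]] jar base if grip .0755.. [[[350.7, 216.6]], [[350.3, 222.6]], [[350.0, 227.2]]] crop origin 250,100 x4
```

View pics/t2.png

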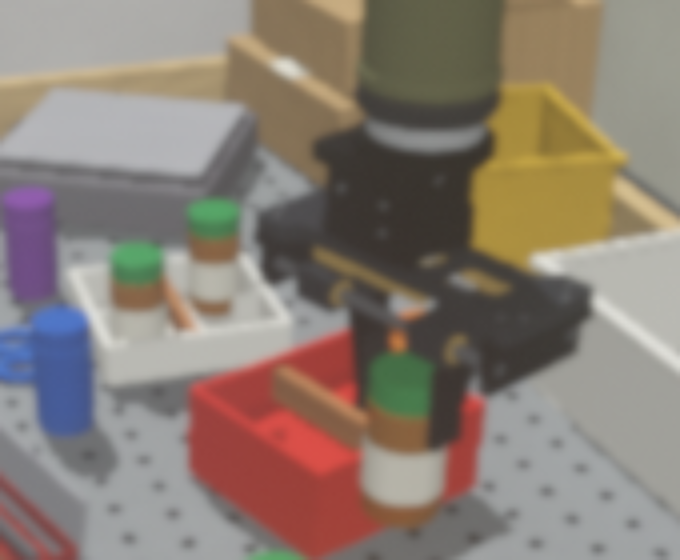

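The jar base is at crop (402,525), which puts the grip about 77 mm above the base. It should touch down with the grasp point at z≈0.086. Now carrying it to the white tray.

Call:
{"name": "carry_out", "arguments": {"moves": [[0.5,2.5,0,0.03],[0.5,4.3,0,0.045],[0.5,4.3,0,0.045],[0.5,4.3,0,0.045],[0.5,4.3,0,0.045],[0.5,4.3,0,0.045],[0.5,4.3,0,0.045],[0.5,4.3,0,0.045],[0.5,4.3,0,0.045],[0.5,4.3,0,0.045],[0.4,3,0,0.03],[0,0,0,0]]}}

```text
time_s: 5.65
tool_pos: [0.5628, 0.215, 0.3652]
tool_rot: [-46.6, 88.1, -175.9]
force: [0.4, 0.1, -1.5]
grip_width: 0.0474
```

```bash
cat > s.py <<'E'
from h import *
import sys
t=np.array([float(a) for a in sys.argv[1:3]])
p,M,y,o=tool();g=p+M[:,0]*env.grip_depth
print('yaw',y.round(1),'ax',M[:,0].round(4),'q',o['qpos'].round(0),'F',o['force'].round(1),'w',o['grip_width'].round(4));print('grasp',g.round(4),'to go cm',((t-g[:2])*100).round(2))
E
python3 s.py .5728 .2357
```

```text
Traceback (most recent call last):
  File "s.py", line 5, in <module>
    print('yaw',y.round(1),'ax',M[:,0].round(4),'q',o['qpos'].round(0),'F',o['force'].round(1),'w',o['grip_width'].round(4));print('grasp',g.round(4),'to go cm',((t-g[:2])*100).round(2))
                                                                                                   ^^^^^^^^^^^^^^^^^^^^^
AttributeError: 'float' object has no attribute 'round'
```

```bash
sed -i "s/o\['grip_width'\].round(4)/round(o['grip_width'],4)/" s.py; python3 s.py .5728 .2357
```

```text
yaw -39.3 ax [-0.0333 -0.0024 -0.9994] q [-43.  15.  24.  93.  -7.  75. -57.] F [ 0.4  0.1 -1.5] w 0.0474
grasp [0.5574 0.2146 0.2018] to go cm [1.54 2.11]
```

Call:
{"name": "carry_out", "arguments": {"moves": [[0.8,1.1,0,0],[0.8,1.1,0,0],[0,0,0,0]]}}

```text
time_s: 5.95
tool_pos: [0.5793, 0.2376, 0.361]
tool_rot: [-41.5, 87.8, -170.9]
force: [-0.2, 0.5, -1.7]
grip_width: 0.0474
```

```bash
python3 s.py .5728 .2357
```

```text
yaw -39.4 ax [-0.0385 -0.0062 -0.9992] q [-43.  18.  23.  90.  -8.  75. -58.] F [-0.2  0.5 -1.7] w 0.0474
grasp [0.573  0.2366 0.1977] to go cm [-0.02 -0.09]
```

Call:
{"name": "carry_out", "arguments": {"moves": [[0.3,0,-1,0],[0,0,-2,0],[0,0,-2,0],[0,0,-2,0],[0,0,-1,0],[0,0,0,0]]}}

```text
time_s: 6.55
tool_pos: [0.5846, 0.23, 0.2761]
tool_rot: [-36.1, 87.8, -166.1]
force: [0.2, 0.5, -2.2]
grip_width: 0.0471
```

```bash
python3 s.py .5728 .2357
```

```text
yaw -40.0 ax [-0.0378 -0.0093 -0.9992] q [-42.  23.  23.  95. -10.  67. -57.] F [ 0.2  0.5 -2.2] w 0.0471
grasp [0.5784 0.2285 0.1127] to go cm [-0.56  0.72]
```

Call:
{"name": "carry_out", "arguments": {"moves": [[-0.2,0.7,0.2,0],[0,0,0,0]]}}

```text
time_s: 6.75
tool_pos: [0.5831, 0.2367, 0.2792]
tool_rot: [-36.5, 87.8, -166.7]
force: [-0.0, 0.3, -2.4]
grip_width: 0.0469
```

Call:
{"name": "carry_out", "arguments": {"moves": [[0,0,-0.7,0],[0,0.1,-0.7,0],[0,0,0,0]]}}

```text
time_s: 7.05
tool_pos: [0.5837, 0.2385, 0.2666]
tool_rot: [-38.4, 88.1, -168.5]
force: [-0.1, -0.2, -1.5]
grip_width: 0.0472
```

```bash
python3 s.py .5728 .2357
```

```text
yaw -40.1 ax [-0.033  -0.0067 -0.9994] q [-43.  23.  23.  95. -10.  66. -57.] F [-0.1 -0.2 -1.5] w 0.0472
grasp [0.5783 0.2374 0.1031] to go cm [-0.55 -0.17]
```

Call:
{"name": "carry_out", "arguments": {"moves": [[-0.3,-0.1,-0.4,0],[0,0,-0.4,0],[0,0,-0.3,0],[0,0,0,0]]}}

```text
time_s: 7.45
tool_pos: [0.5804, 0.2373, 0.2546]
tool_rot: [-38.3, 88.1, -168.3]
force: [0.1, 0.6, -1.0]
grip_width: 0.0468
```

```bash
python3 s.py .5728 .2357
```

```text
yaw -40.1 ax [-0.0331 -0.0068 -0.9994] q [-43.  24.  23.  96. -10.  64. -57.] F [ 0.1  0.6 -1. ] w 0.0468
grasp [0.575  0.2362 0.0911] to go cm [-0.22 -0.05]
```

Call:
{"name": "carry_out", "arguments": {"moves": [[0,0,-0.25,0],[0,0,-0.1,0]]}}

```text
time_s: 7.65
tool_pos: [0.5805, 0.2373, 0.2509]
tool_rot: [-38.3, 88.1, -168.4]
force: [-0.9, 1.0, -1.8]
grip_width: 0.047
```

Call:
{"name": "carry_out", "arguments": {"moves": [[0,0,-0.2,0],[0,0,0,0]]}}

```text
time_s: 7.85
tool_pos: [0.5811, 0.2375, 0.251]
tool_rot: [-40.3, 88.2, -170.4]
force: [0.2, 0.1, -2.2]
grip_width: 0.0475
```

Call:
{"name": "carry_out", "arguments": {"moves": [[0,0,-0.3,0],[0,0,-0.2,0]]}}

```text
time_s: 8.05
tool_pos: [0.5819, 0.2379, 0.2505]
tool_rot: [-45.1, 88.3, -175.2]
force: [-4.4, -1.1, 10.9]
grip_width: 0.0473
```

```bash
python3 s.py .5728 .2357
python3 - <<'E'
from h import *
cv2.imwrite('pics/t3.png',cv2.resize(viewer.read_camera('side')[100:220,245:365,::-1],None,fx=5,fy=5))
print((proj([[.5728,.2357,.009]],'side')-[245,100])*5)
E
```

```text
yaw -40.1 ax [-0.0297 -0.0025 -0.9996] q [-42.  24.  22.  96. -11.  64. -57.] F [-4.4 -1.1 10.9] w 0.0473
grasp [0.577  0.2375 0.087 ] to go cm [-0.42 -0.18]
[[313.71781939 421.54788246]]
```

View pics/t3.png

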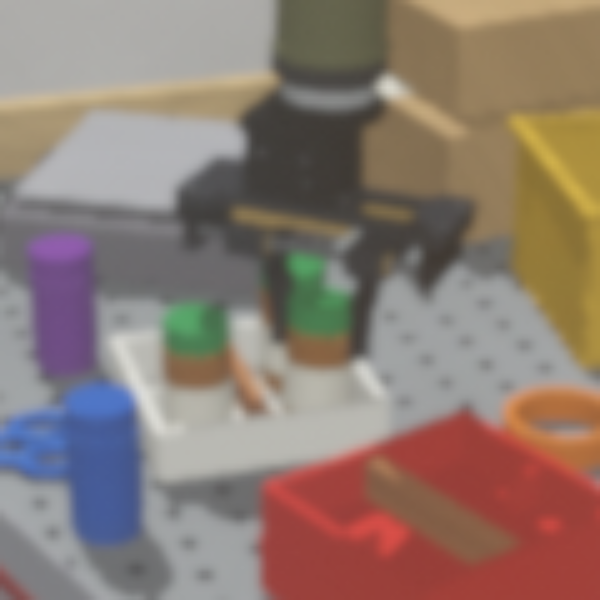

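The jar stands in the right place at (318,375) in the crop. The force of 10.9 N upward at the predicted height confirms it is down. Releasing it and rising straight up.

Call:
{"name": "carry_out", "arguments": {"moves": [[0,0,0.2,0],[0,0,0.1,0],[0,0,0,0],[0,0,0,0],[0,0,0,0],[0,0,0,0]], "hand": 8.0}}

```text
time_s: 8.7
tool_pos: [0.5824, 0.238, 0.2538]
tool_rot: [-46.2, 88.4, -176.2]
force: [-0.2, 0.8, -0.4]
grip_width: 0.0788
```

Call:
{"name": "carry_out", "arguments": {"moves": [[0,0,2,0],[0,0,3,0],[0,0,3,0],[0,0,3,0],[0,0,2,0],[0,0,0,0]]}}

```text
time_s: 9.3
tool_pos: [0.5809, 0.2373, 0.3856]
tool_rot: [-41.2, 88.1, -171.3]
force: [0.6, 0.2, 0.1]
grip_width: 0.0799
```

```bash
python3 s.py .4472 -.2219
```

```text
yaw -40.1 ax [-0.0324 -0.0049 -0.9995] q [-44.  18.  24.  88.  -8.  78. -59.] F [0.6 0.2 0.1] w 0.0799
grasp [0.5756 0.2365 0.2222] to go cm [-12.84 -45.84]
```

Call:
{"name": "carry_out", "arguments": {"moves": [[-0.7,-2.5,0,-0.02],[-1.2,-4.3,0,-0.04],[-1.2,-4.3,0,-0.04],[-1.2,-4.3,0,-0.04],[-1.2,-4.3,0,-0.04],[-1.2,-4.3,0,-0.04],[-1.2,-4.3,0,-0.04],[-1.2,-4.3,0,-0.04],[-1.2,-4.3,0,-0.04],[-1.2,-4.3,0,-0.04],[-1.2,-4.3,0,-0.04],[0,0,0,0]], "hand": 8.7}}

```text
time_s: 10.5
tool_pos: [0.4399, -0.23, 0.3711]
tool_rot: [-38.4, 87.5, 166.8]
force: [0.5, -0.4, 0.6]
grip_width: 0.0869
```

```bash
python3 s.py .4472 -.2219
```

```text
yaw -64.8 ax [-0.0433  0.0102 -0.999 ] q [-21.   1.  46. 108.  -0.  74. -39.] F [ 0.5 -0.4  0.6] w 0.0869
grasp [ 0.4328 -0.2284  0.2077] to go cm [1.44 0.65]
```

Call:
{"name": "carry_out", "arguments": {"moves": [[0.7,0.3,0,0],[0.7,0.3,-1,0],[0,0,-2,0],[0,0,-2,0],[0,0,-1,0],[0,0,0,0]]}}

```text
time_s: 11.1
tool_pos: [0.4579, -0.2164, 0.3032]
tool_rot: [-39.8, 87.2, 166.0]
force: [-0.2, 0.1, -0.5]
grip_width: 0.0868
```

```bash
python3 s.py .4472 -.2219
```

```text
yaw -64.2 ax [-0.0477  0.0119 -0.9988] q [-20.   8.  46. 111.  -5.  67. -37.] F [-0.2  0.1 -0.5] w 0.0868
grasp [ 0.4501 -0.2145  0.1399] to go cm [-0.29 -0.74]
```

Call:
{"name": "carry_out", "arguments": {"moves": [[-0.3,-0.7,0,0],[0,0,-1.2,0],[0,-0.1,-1.2,0],[0,-0.1,-1.2,0],[0,-0.1,-1.2,0],[0,-0.1,-0.6,0],[0,0,0,0]]}}

```text
time_s: 11.8
tool_pos: [0.4557, -0.2273, 0.2452]
tool_rot: [-39.8, 87.3, 166.2]
force: [-0.5, -0.2, 1.2]
grip_width: 0.0869
```

```bash
python3 s.py .4472 -.2219
```

```text
yaw -64.1 ax [-0.0463  0.0114 -0.9989] q [-17.  13.  45. 114. -10.  60. -31.] F [-0.5 -0.2  1.2] w 0.0869
grasp [ 0.4482 -0.2255  0.0819] to go cm [-0.1   0.36]
```

Good to close. I'll wait for the fingers this time.

Call:
{"name": "carry_out", "arguments": {"moves": [[0,0.3,-0.5,0],[0,0,0,0]]}}

```text
time_s: 12.0
tool_pos: [0.4558, -0.2243, 0.2398]
tool_rot: [-39.6, 87.3, 166.2]
force: [0.6, 0.7, -0.5]
grip_width: 0.0872
```

Call:
{"name": "carry_out", "arguments": {"moves": [[0,0,0,0],[0,0,0,0],[0,0,0,0],[0,0,0,0],[0,0,0,0],[0,0,0,0],[0,0,0,0],[0,0,0,0]], "hand": 3.5, "force": 25}}

```text
time_s: 12.8
tool_pos: [0.4566, -0.2245, 0.2412]
tool_rot: [-40.0, 87.5, 165.9]
force: [0.6, -0.4, 1.2]
grip_width: 0.0473
```

```bash
python3 s.py .4472 -.2219
```

```text
yaw -64.1 ax [-0.0431  0.0108 -0.999 ] q [-17.  13.  45. 114. -10.  60. -32.] F [ 0.6 -0.4  1.2] w 0.0473
grasp [ 0.4495 -0.2227  0.0779] to go cm [-0.23  0.08]
```

Call:
{"name": "carry_out", "arguments": {"moves": [[0,0,1,0],[0,0,2,0],[0,0,3,0],[0,0,3,0],[0,0,3,0],[0,0,1,0],[0,0,0,0]]}}

```text
time_s: 13.5
tool_pos: [0.4535, -0.224, 0.3756]
tool_rot: [-40.1, 87.1, 165.7]
force: [1.1, 0.4, -2.5]
grip_width: 0.0476
```

```bash
python3 s.py .4945 .3076
```

```text
yaw -64.2 ax [-0.0492  0.0125 -0.9987] q [-22.   3.  46. 106.  -1.  75. -39.] F [ 1.1  0.4 -2.5] w 0.0476
grasp [ 0.4454 -0.2219  0.2123] to go cm [ 4.91 52.95]
```

Call:
{"name": "carry_out", "arguments": {"moves": [[0.5,2.5,0.3,0.02],[0.6,4.3,0.3,0.035],[0.6,4.3,0.3,0.035],[0.6,4.3,0.3,0.035],[0.6,4.3,0.3,0.035],[0.6,4.3,0.3,0.035],[0.6,4.3,0.3,0.035],[0.6,4.3,0.3,0.035],[0.6,4.3,0.3,0.035],[0.6,4.3,0.3,0.035],[0.6,4.3,0.3,0.035],[0,0,0,0]]}}

```text
time_s: 14.7
tool_pos: [0.5097, 0.2476, 0.388]
tool_rot: [-34.0, 85.5, -166.6]
force: [-0.3, 1.3, -2.9]
grip_width: 0.0475
```

```bash
python3 s.py .4945 .3076
```

```text
yaw -42.6 ax [-0.0763 -0.0182 -0.9969] q [-47.  11.  21.  95.  -5.  79. -67.] F [-0.3  1.3 -2.9] w 0.0475
grasp [0.4972 0.2447 0.225 ] to go cm [-0.27  6.29]
```

Call:
{"name": "carry_out", "arguments": {"moves": [[0.1,1.6,0,0],[0.1,1.6,0,0],[0.1,1.6,0,0],[0,1.3,0,0],[0,0,0,0]]}}

```text
time_s: 15.2
tool_pos: [0.5119, 0.3127, 0.3814]
tool_rot: [-31.3, 85.0, -163.9]
force: [-0.6, 0.1, -2.7]
grip_width: 0.0472
```

```bash
python3 s.py .4945 .3076
```

```text
yaw -42.7 ax [-0.0843 -0.0244 -0.9961] q [-50.  15.  20.  91.  -6.  80. -72.] F [-0.6  0.1 -2.7] w 0.0472
grasp [0.4982 0.3088 0.2185] to go cm [-0.37 -0.12]
```

Call:
{"name": "carry_out", "arguments": {"moves": [[0.2,0.1,-1,0],[0,0.2,-2,0],[0,0.2,-2,0],[0,0.2,-2,0],[0,0,-0.5,0],[0,0,0,0]]}}

```text
time_s: 15.8
tool_pos: [0.5158, 0.3149, 0.3029]
tool_rot: [-29.5, 85.1, -162.4]
force: [0.0, -0.8, -2.3]
grip_width: 0.0474
```

```bash
python3 s.py .4945 .3076
```

```text
yaw -43.1 ax [-0.0822 -0.026  -0.9963] q [-49.  19.  19.  96.  -8.  71. -71.] F [ 0.  -0.8 -2.3] w 0.0474
grasp [0.5024 0.3106 0.14  ] to go cm [-0.79 -0.3 ]
```

Call:
{"name": "carry_out", "arguments": {"moves": [[-0.3,0,-1,0],[0,0.1,-1,0],[0,0.1,-1,0],[0,0,-0.7,0],[0,0,0,0]]}}

```text
time_s: 16.3
tool_pos: [0.5136, 0.3162, 0.2652]
tool_rot: [-30.2, 85.3, -163.3]
force: [-0.5, -1.2, -2.4]
grip_width: 0.0475
```

```bash
python3 s.py .4945 .3076
```

```text
yaw -43.2 ax [-0.0791 -0.0238 -0.9966] q [-49.  21.  19.  98.  -8.  67. -71.] F [-0.5 -1.2 -2.4] w 0.0475
grasp [0.5006 0.3123 0.1022] to go cm [-0.61 -0.47]
```

Call:
{"name": "carry_out", "arguments": {"moves": [[0,-0.3,-0.5,0],[0,0,-0.5,0],[0,0,-0.4,0],[0,0,0,0]]}}

```text
time_s: 16.7
tool_pos: [0.5139, 0.3131, 0.2504]
tool_rot: [-30.3, 85.3, -163.3]
force: [0.1, 0.6, -2.3]
grip_width: 0.0469
```

```bash
python3 s.py .4945 .3076
```

```text
yaw -43.1 ax [-0.0783 -0.0234 -0.9967] q [-49.  22.  19.  99.  -9.  66. -70.] F [ 0.1  0.6 -2.3] w 0.0469
grasp [0.5011 0.3092 0.0875] to go cm [-0.66 -0.16]
```

Call:
{"name": "carry_out", "arguments": {"moves": [[0,0,-0.4,0],[0,0,-0.2,0]]}}

```text
time_s: 16.9
tool_pos: [0.5141, 0.3132, 0.2445]
tool_rot: [-30.6, 85.4, -163.6]
force: [-0.0, -0.9, -1.6]
grip_width: 0.0471
```

Call:
{"name": "carry_out", "arguments": {"moves": [[0,0,-0.3,0],[0,0,-0.1,0]]}}

```text
time_s: 17.1
tool_pos: [0.5144, 0.3134, 0.2413]
tool_rot: [-30.9, 85.4, -164.0]
force: [-3.1, -1.3, 7.7]
grip_width: 0.0473
```

```bash
python3 s.py .4945 .3076
```

```text
yaw -43.1 ax [-0.077  -0.0221 -0.9968] q [-49.  22.  19.  99.  -9.  65. -70.] F [-3.1 -1.3  7.7] w 0.0473
grasp [0.5018 0.3098 0.0784] to go cm [-0.73 -0.22]
```

Call:
{"name": "carry_out", "arguments": {"moves": [[0,0,0,0],[0,0,0,0],[0,0,0,0],[0,0,0,0],[0,0,0,0],[0,0,0,0]], "hand": 8.0}}

```text
time_s: 17.7
tool_pos: [0.5151, 0.3139, 0.2426]
tool_rot: [-31.9, 85.6, -164.9]
force: [0.1, 0.3, -0.6]
grip_width: 0.0784
```

Call:
{"name": "carry_out", "arguments": {"moves": [[0,0,1,0],[0,0,2,0],[0,0,3,0],[0,0,3,0],[0,0,3,0],[0,0,0,0]]}}

```text
time_s: 18.3
tool_pos: [0.5143, 0.313, 0.3693]
tool_rot: [-31.3, 85.5, -164.4]
force: [0.7, 0.3, -0.1]
grip_width: 0.0799
```

Call:
{"name": "carry_out", "arguments": {"moves": [[-0.2,-2,0,0],[-0.2,-4,0,0],[-0.2,-4,0,0],[-0.2,-4,0,0],[-0.2,-4,0,0],[-0.2,-4,0,0],[0,0,0,0]]}}

```text
time_s: 19.0
tool_pos: [0.4962, 0.0772, 0.3657]
tool_rot: [-30.2, 85.1, -163.4]
force: [0.3, -1.0, -0.0]
grip_width: 0.0797
```

```bash
python3 s.py .4799 -.2643
python3 - <<'E'
from h import *
cv2.imwrite('pics/s4.png',viewer.read_camera('side')[:,:,::-1])
i=viewer.read_camera('top')[:,:,::-1];cv2.imwrite('pics/top4.png',i)
cv2.imwrite('pics/c4.png',cv2.resize(i[130:255,205:450],None,fx=3.2,fy=3.2,interpolation=cv2.INTER_CUBIC))
E
```

```text
yaw -43.3 ax [-0.0811 -0.0242 -0.9964] q [-39.   3.  28. 106.  -1.  76. -54.] F [ 0.3 -1.  -0. ] w 0.0797
grasp [0.4829 0.0733 0.2028] to go cm [ -0.3  -33.76]
```

View pics/c4.png

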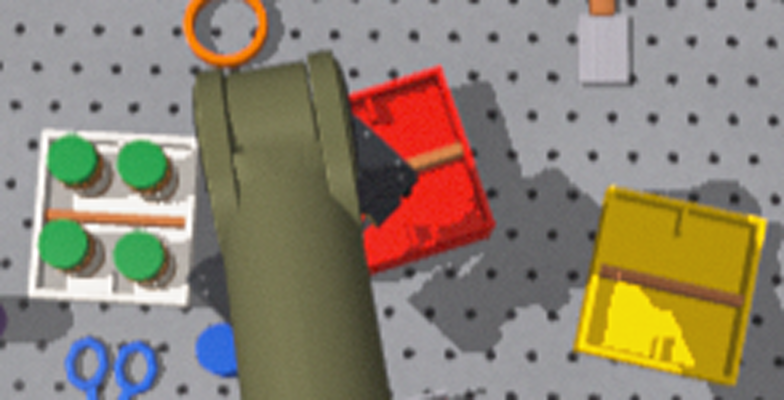

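The picture shows all four green lids in the white tray, at crop (73,160), (142,165), (64,245) and (140,257), one per place. The yellow tray is empty. Moving over to it now.

Call:
{"name": "carry_out", "arguments": {"moves": [[0,-2.5,0,0.05],[0,-4.2,0,0.065],[0,-4.2,0,0.065],[0,-4.2,0,0.065],[0,-4.2,0,0.065],[0,-4.2,0,0.065],[0,-4.2,0,0.065],[0,-4,0,0.065],[0,-1.5,0,0.05],[0,0,0,0]], "hand": 5.0}}

```text
time_s: 20.1
tool_pos: [0.4951, -0.2458, 0.3609]
tool_rot: [-36.8, 84.9, -134.7]
force: [-0.6, 0.5, -0.8]
grip_width: 0.0501
```

```bash
python3 - <<'E'
from h import *
np.set_printoptions(precision=4,suppress=True)
y,r=tray(np.array([(611,186),(765,218),(734,384),(577,350)])/3.2+[205,130]-.35,.042);print("yel",y,np.degrees(y[2]),r.round(1).tolist())
s,r=tray(np.array([(65,155),(347,65),(447,360),(163,450)])/6+[285,140]-.4,.079);print("red",s,np.degrees(s[2]),r.round(1).tolist())
i=viewer.read_camera('top')[:,:,::-1];cv2.imwrite('pics/top5.png',i)
cv2.imwrite('pics/c5.png',cv2.resize(i[140:230,285:370],None,fx=6,fy=6,interpolation=cv2.INTER_CUBIC))
L=np.array([[81,76],[81,-76],[-81,-76],[-81,76]])/1e3
print([((proj([*place(s,*l),.079])[0]-[285,140])*6+2).round(0).tolist() for l in L])
E
python3 s.py .4799 -.2643
```

```text
yel [ 0.48   -0.2635 -0.1966] -11.263330678647591 [[-0.5, -0.3], [0.1, 0.3], [0.4, 0.2], [-0.1, -0.2]]
red [0.5793 0.0057 0.3359] 19.244396776825 [[-0.4, -0.5], [0.1, -0.6], [0.6, 0.2], [-0.4, 0.8]]
[[62.0, 152.0], [347.0, 61.0], [450.0, 361.0], [160.0, 454.0]]
yaw -8.0 ax [-0.0627 -0.0623 -0.9961] q [-16.  10.  43. 101.  -2.  73.  19.] F [0.6 0.1 0.3] w 0.0502
grasp [ 0.4851 -0.2548  0.1979] to go cm [-0.52 -0.95]
```

View pics/c5.png

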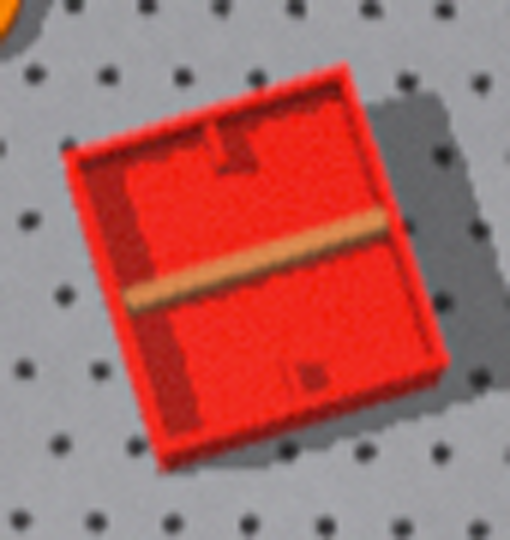

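The stack hasn't moved. Its wooden wall runs (127,300) to (387,218), which gives a cross-check on the fit.

Call:
{"name": "carry_out", "arguments": {"moves": [[-0.3,-0.5,-1,-0.03],[-0.3,-0.5,-2,-0.03],[0,0,-2,0],[0,0,-2,0],[0,0,-2,0],[0,0,0,0]]}}

```text
time_s: 20.75
tool_pos: [0.4912, -0.243, 0.2632]
tool_rot: [-41.8, 85.1, -142.9]
force: [-0.5, 0.6, -0.9]
grip_width: 0.05
```

```bash
python3 s.py .480 -.2637; python3 -c "
from h import *
o=[285-.4,140-.4]
a,b=back(np.array([127,300])/6+o,.073),back(np.array([387,218])/6+o,.073);print((a+b)/2,np.degrees(np.arctan2(*(b-a)[[0,1]]*[1,-1])))
o=[205-.35,130-.35]
a,b=back(np.array([600,271])/3.2+o,.036),back(np.array([743,300])/3.2+o,.036);print((a+b)/2)"
```

```text
yaw -11.3 ax [-0.0681 -0.0514 -0.9964] q [-14.  16.  42. 108.  -7.  62.  19.] F [-0.5  0.6 -0.9] w 0.05
grasp [ 0.4801 -0.2514  0.1003] to go cm [-0.01 -1.23]
[0.57889365 0.00462327 0.073     ] 18.994286958277268
[ 0.47902801 -0.2643904   0.036     ]
```

Call:
{"name": "carry_out", "arguments": {"moves": [[0,-1.2,0,0],[0,-0.1,-1,0],[0,-0.1,-1,0],[0,-0.1,-1,0],[0,0,-0.5,0],[0,0,0,0]]}}

```text
time_s: 21.35
tool_pos: [0.4926, -0.2574, 0.2269]
tool_rot: [-40.8, 85.2, -141.9]
force: [0.5, 0.4, -1.6]
grip_width: 0.0501
```

```bash
python3 s.py .4797 -.2638
```

```text
yaw -11.2 ax [-0.0654 -0.0512 -0.9965] q [-11.  20.  41. 108. -10.  59.  22.] F [ 0.5  0.4 -1.6] w 0.0501
grasp [ 0.4819 -0.2658  0.0639] to go cm [-0.22  0.2 ]
```

Call:
{"name": "carry_out", "arguments": {"moves": [[-0.2,0.2,-0.6,0],[0,0,-0.8,0],[0,0,-0.8,0],[0,0,0,0]]}}

```text
time_s: 21.75
tool_pos: [0.4906, -0.255, 0.2033]
tool_rot: [-40.6, 85.3, -141.7]
force: [1.1, 0.1, -0.2]
grip_width: 0.0502
```

```bash
python3 s.py .4797 -.2638
```

```text
yaw -11.2 ax [-0.0646 -0.051  -0.9966] q [-11.  22.  40. 109. -12.  56.  23.] F [ 1.1  0.1 -0.2] w 0.0502
grasp [ 0.48   -0.2634  0.0404] to go cm [-0.03 -0.04]
```

Call:
{"name": "carry_out", "arguments": {"moves": [[0,0,-0.4,0],[0,0,-0.35,0],[0,0,0,0]]}}

```text
time_s: 22.05
tool_pos: [0.4907, -0.2551, 0.1951]
tool_rot: [-40.5, 85.3, -141.6]
force: [-0.1, -0.2, -0.6]
grip_width: 0.0501
```

Call:
{"name": "carry_out", "arguments": {"moves": [[0,0,0,0],[0,0,0,0],[0,0,0,0],[0,0,0,0],[0,0,0,0],[0,0,0,0],[0,0,0,0],[0,0,0,0]], "hand": 0, "force": 30}}

```text
time_s: 22.85
tool_pos: [0.4912, -0.2555, 0.1967]
tool_rot: [-39.7, 85.4, -140.8]
force: [-1.1, 1.0, 2.5]
grip_width: 0.01
```

```bash
python3 s.py .4797 -.2638
```

```text
yaw -11.2 ax [-0.0625 -0.051  -0.9967] q [-10.  23.  40. 110. -12.  55.  23.] F [-1.1  1.   2.5] w 0.01
grasp [ 0.4809 -0.2638  0.0337] to go cm [-0.12  0.  ]
```

Call:
{"name": "carry_out", "arguments": {"moves": [[0,0,0.5,0],[0,0,1,0],[0,0,2,0],[0,0,3,0],[0,0,3,0],[0,0,3,0],[0,0,1,0],[0,0,0,0]]}}

```text
time_s: 23.65
tool_pos: [0.4878, -0.2542, 0.335]
tool_rot: [-44.0, 85.1, -145.2]
force: [-0.1, -0.1, -3.4]
grip_width: 0.0099
```

```bash
python3 s.py .5791 .0052
```

```text
yaw -11.2 ax [-0.0705 -0.0491 -0.9963] q [-15.  12.  43. 103.  -4.  71.  18.] F [-0.1 -0.1 -3.4] w 0.0099
grasp [ 0.4763 -0.2622  0.1721] to go cm [10.28 26.74]
```

Call:
{"name": "carry_out", "arguments": {"moves": [[0.7,1.8,0.2,0.04],[1.1,2.8,0.2,0.06],[1.1,2.8,0.2,0.06],[1.1,2.8,0.2,0.06],[1.1,2.8,0.2,0.06],[1.1,2.8,0.2,0.06],[1.1,2.8,0.2,0.06],[1.1,2.8,0.2,0.06],[1.1,2.8,0.2,0.06],[0.4,1.2,0,0.03],[0,0,0,0]]}}

```text
time_s: 24.75
tool_pos: [0.5875, 0.0228, 0.3411]
tool_rot: [-53.4, 84.4, -120.6]
force: [-0.3, -0.4, -3.1]
grip_width: 0.0099
```

```bash
python3 s.py .5791 .0052
```

```text
yaw 22.7 ax [-0.0494 -0.0834 -0.9953] q [-31.  15.  29.  97.  -3.  73.  21.] F [-0.3 -0.4 -3.1] w 0.0099
grasp [0.5795 0.0092 0.1783] to go cm [-0.04 -0.4 ]
```

Call:
{"name": "carry_out", "arguments": {"moves": [[0,-0.4,-0.5,-0.03],[0,0,-1,-0.03],[0,0,-1,0],[0,0,-1,0],[0,0,-0.5,0],[0,0,0,0]]}}

```text
time_s: 25.35
tool_pos: [0.5859, 0.0111, 0.2965]
tool_rot: [-53.6, 84.1, -125.2]
force: [-0.6, 0.1, -2.1]
grip_width: 0.0098
```

```bash
python3 s.py .5791 .0052
python3 - <<'E'
from h import *
cv2.imwrite('pics/s6.png',cv2.resize(viewer.read_camera('side')[160:250,280:390,::-1],None,fx=6,fy=6,interpolation=cv2.INTER_CUBIC))
E
```

```text
yaw 18.3 ax [-0.0589 -0.0835 -0.9948] q [-30.  18.  30. 100.  -4.  69.  19.] F [-0.6  0.1 -2.1] w 0.0098
grasp [ 0.5762 -0.0025  0.1338] to go cm [0.29 0.77]
```

View pics/s6.png

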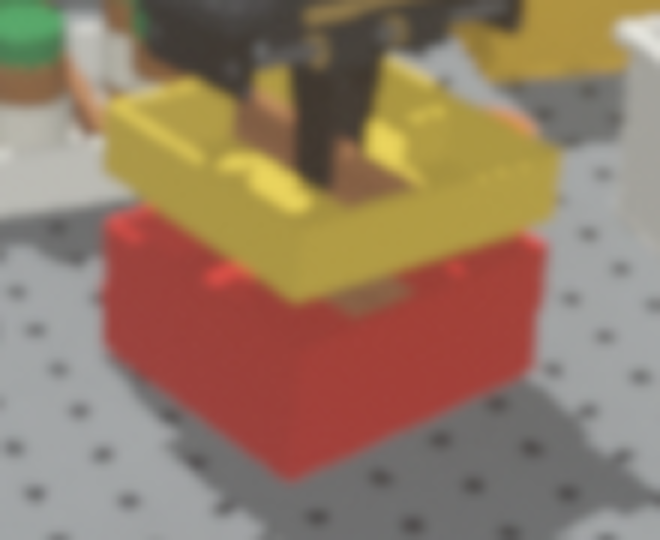

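The yellow tray hovers over the stack with its edges parallel and its near corner at (300,300). Correcting x and y, then going down.

Call:
{"name": "carry_out", "arguments": {"moves": [[0.3,0.8,0,0.015],[0,0.1,-0.5,0],[0,0.1,-0.5,0],[0,0,0,0]]}}

```text
time_s: 25.8
tool_pos: [0.5899, 0.0227, 0.2872]
tool_rot: [-52.6, 84.3, -123.2]
force: [-0.2, 0.0, -2.4]
grip_width: 0.0098
```

```bash
python3 s.py .5791 .0052
```

```text
yaw 19.3 ax [-0.0547 -0.0836 -0.995 ] q [-31.  19.  29.  99.  -5.  68.  19.] F [-0.2  0.  -2.4] w 0.0098
grasp [0.5809 0.009  0.1245] to go cm [-0.18 -0.38]
```

Call:
{"name": "carry_out", "arguments": {"moves": [[-0.1,-0.3,-0.4,0],[0,0,-0.3,0],[0,0,0,0]]}}

```text
time_s: 26.1
tool_pos: [0.5887, 0.0195, 0.2796]
tool_rot: [-52.5, 84.3, -123.1]
force: [-0.5, 0.5, -2.7]
grip_width: 0.01
```

```bash
python3 s.py .5791 .0052
```

```text
yaw 19.3 ax [-0.0547 -0.0838 -0.995 ] q [-30.  19.  29. 100.  -5.  67.  19.] F [-0.5  0.5 -2.7] w 0.01
grasp [0.5798 0.0058 0.117 ] to go cm [-0.07 -0.06]
```

Call:
{"name": "carry_out", "arguments": {"moves": [[0,0,-0.35,0],[0,0,-0.3,0],[0,0,0,0]]}}

```text
time_s: 26.4
tool_pos: [0.5889, 0.019, 0.2742]
tool_rot: [-52.3, 84.3, -123.0]
force: [-3.6, 0.4, 3.8]
grip_width: 0.0098
```

Call:
{"name": "carry_out", "arguments": {"moves": [[0,0,-0.2,0],[0,0,-0.1,0],[0,0,0,0]]}}

```text
time_s: 26.7
tool_pos: [0.5897, 0.019, 0.2735]
tool_rot: [-51.2, 84.5, -121.8]
force: [-3.8, 1.1, 4.5]
grip_width: 0.0099
```

```bash
python3 s.py .5791 .0052
```

```text
yaw 19.2 ax [-0.0508 -0.0818 -0.9954] q [-30.  19.  29. 100.  -5.  66.  19.] F [-3.8  1.1  4.5] w 0.0099
grasp [0.5814 0.0056 0.1108] to go cm [-0.23 -0.04]
```

Call:
{"name": "carry_out", "arguments": {"moves": [[-0.3,0,0,0],[0,0,-0.2,0],[0,0,-0.1,0],[0,0,0,0]]}}

```text
time_s: 27.1
tool_pos: [0.5874, 0.0188, 0.2719]
tool_rot: [-49.0, 84.6, -119.7]
force: [-3.1, 1.4, 6.3]
grip_width: 0.0103
```

```bash
python3 s.py .5791 .0052
```

```text
yaw 19.2 ax [-0.0463 -0.0812 -0.9956] q [-30.  19.  29. 101.  -5.  65.  19.] F [-3.1  1.4  6.3] w 0.0103
grasp [0.5799 0.0055 0.1092] to go cm [-0.08 -0.03]
```

It's within 1.5 mm of the nested height and straightening on contact. Releasing.

Call:
{"name": "carry_out", "arguments": {"moves": [[0,0,0,0],[0,0,0,0],[0,0,0,0],[0,0,0,0],[0,0,0,0]], "hand": 4.0}}

```text
time_s: 27.6
tool_pos: [0.5867, 0.0189, 0.2694]
tool_rot: [-50.1, 84.5, -120.8]
force: [0.6, -0.3, -0.4]
grip_width: 0.0377
```

Call:
{"name": "carry_out", "arguments": {"moves": [[0,0,0.5,0],[0,0,1,0],[0,0,2,0],[0,0,3,0],[0,0,3,0],[0,0,3,0]]}}

```text
time_s: 28.2
tool_pos: [0.5846, 0.0188, 0.397]
tool_rot: [-53.4, 84.2, -124.0]
force: [0.5, 0.8, 0.0]
grip_width: 0.0398
```

Call:
{"name": "carry_out", "arguments": {"moves": [[-0.5,-3,0,0],[-1,-4,0,0],[-1,-4,0,0],[-1,-4,0,0],[-1,-4,0,0],[-1,-4,0,0],[0,-4,0,0],[0,0,0,0]]}}

```text
time_s: 29.0
tool_pos: [0.526, -0.2597, 0.4131]
tool_rot: [-41.8, 84.9, -112.2]
force: [0.4, 0.6, 0.7]
grip_width: 0.0401
```

```bash
python3 s.py .5791 .0052
python3 - <<'E'
from h import *
a=viewer.read_camera('top')[135:235,205:370,::-1]
b=viewer.read_camera('side')[140:250,250:415,::-1]
f=dict(fx=4.2,fy=2.8*1.5,interpolation=cv2.INTER_CUBIC)
cv2.imwrite('pics/c7.png',cv2.resize(a,None,**f));cv2.imwrite('pics/s7.png',cv2.resize(b,None,**f))
E
```

```text
yaw 19.5 ax [-0.0337 -0.0828 -0.996 ] q [-13.  12.  41.  93.  -3.  77.  47.] F [0.4 0.6 0.7] w 0.0401
grasp [ 0.5205 -0.2732  0.2502] to go cm [ 5.86 27.84]
```

View pics/c7.png

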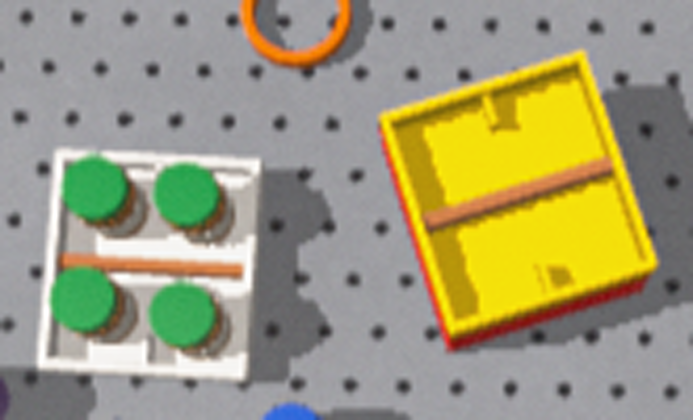

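View pics/s7.png

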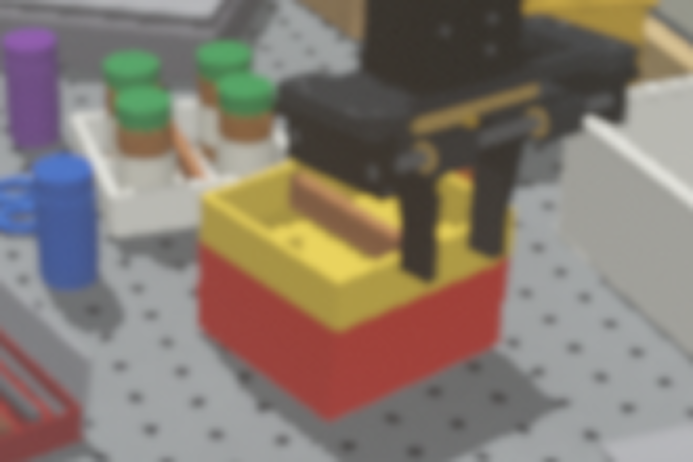

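The yellow tray sits square and flush on the red stack, with rim corners at (380,115), (583,52), (657,268) and (450,337). All four jars are upright. One numeric check before handing in:

Run:
```python
from h import *
for z in(.116,.121):
    y,r=tray(np.array([(380,115),(583,52),(657,268),(450,337)])/4.2+[205,135]-.4,z);print(z,y.round(4),np.degrees(y[2]),abs(r).max(),r.round(1).tolist())
f=sensors.get_obs();print(f['force'],f['joint_velocities'].round(2),f['time_s'])
```

```text
0.116 [0.5782 0.0046 0.3343] 19.155402197323443 0.5019657235974364 [[-0.3, 0.5], [0.3, 0.0], [0.2, -0.0], [-0.2, -0.5]]
0.121 [0.5773 0.0046 0.3343] 19.155238746423514 0.4049608127841964 [[-0.4, 0.4], [0.3, -0.1], [0.3, 0.1], [-0.3, -0.4]]
[ 0.06233234  0.60317845 -0.53325242] [-2.08  0.17 -2.65  0.64 -0.94 -0.14 -0.21] 29.1
```

```bash
python3 -c "
from cell import env;print(env.sign_off())"
```

```text
the job is handed in; nothing more can be done
None
```

I moved both jars into the free places of the white tray, set the emptied yellow tray on the red stack, and handed the job in at about 29 s. The hand-in gives no verdict, so these are my own last checks:

- **Jars:** the last top and side pictures show all four upright in the white tray, one in each place. I touched each one down under force control before letting go.
- **Yellow tray:** by the top camera its centre is about 1 mm from the centre of the red stack, at 19.2° against about 19.1°. The seam looks flush in the side view.
- **Nesting height:** this was not measured precisely. The grip ended 1.5 mm above the expected height just before release, and the camera fit can't tell 5 mm apart in height. I judged the tray nested from the flush seam.
- **Other things:** the arm never went near the scissors, mug, tape or scraper. I didn't measure their positions at the end.
- **Not as planned:** the tool drifted about 5° off vertical over the moves, so the second jar was set down leaning about 4.5°. It stood upright once released. The first lift also began before the fingers had fully closed, so that jar was gripped about 1 cm lower than planned, with no harm.

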